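# Drop the hair clip into the push-knob tidy box

## Robot

A 7-joint arm with a two-finger parallel gripper is mounted at the origin on the work surface. World frame = base frame: x ahead of the robot, y to its left, z up, the work surface at z = 0. Lengths are in m, angles in rad, forces in N, time in s.
With the tool pointing down it reaches from about 0.4 to 0.85 m from the base axis. Payload 10.4 kg.
Tool frame: the origin (TCP) lies between the finger pads; the fingertips stand 19 mm ahead of it and the grasp point (between the pads) is the TCP (manip.tips_ahead is the distance from the TCP to the fingertips, in m); z points along the fingers, y is the line along which they close (so a half turn about z gives the same grasp; the last joint's range is limited). The gripper opens to 85 mm and grips with 20 to 120 N. Pads are 22 mm wide; open, the fingers measure 114 mm over their backs; the gripper's body (76 mm by 85 mm) begins 54 mm behind the grasp point. The pads swing forward as they close: fully open they stand 13 mm farther back than shut.
Start: joints at [-1.337, 0.332, -0.065, 1.46, 0.022, 1.35, -0.088], TCP at [0.159, 0.605, 0.25] pointing down, gripper open.
Joint ranges: [-2.6, 2.6], [-0.5, 2.12], [-1.47, 1.34], [0.16, 2.42], [-1.27, 4.41], [0.06, 2.06], [-2.6, 2.6]. Speed limits (rad/s): [2.22, 2.22, 2.79, 2.79, 3.14, 3.14, 3.14].

## Interface

Orientations are given as a unit quaternion [x, y, z, w].
In Python, from workcell import manip, viewer gives the robot as it stands.
- The arm moves only by the tool arm_command, never from a script. Its argument "series" is text: rows parted by semicolons, each of 5 numbers parted by spaces: the closure, from 0 (fully open) to 1 (shut), then the shift along the tool's x, y, z normalised to -1 to 1, where 1 is 0.4 m, then the turn about the tool's z normalised to -1 to 1, where 1 is 180 degrees. In form: jaw tx ty tz spin; .... A call has exactly 10 rows; each row shifts and turns the commanded pose from where the row before left it, along the tool's axes as they then stand; what a row does not reach is not made up. A row lasts 1/8 s, in which the tool goes at most 62.5 mm and 10.7 degrees, less where a joint would pass 70% of its speed; a pose out of reach is approached as far as the arm can. A call with a number of a shift or a turn outside -1 to 1 is refused whole. A call with a gripper value outside its range is refused whole. The fingers move at their own pace and stop on an object; "newtons" is the grip in N (left out, the last holds). Time passes only in rows, so rows that do not move let the fingers close, or fill a call up. It gives the time, the measured TCP pose, the force, the opening and the grip force at its end, in the units of the state.
- manip.get_obs(): the state, without advancing time (a new reading comes with each control period).
- viewer.camera(name): name is "scene" or "top"; returns a dict with "pixels" (400x640x3 uint8, red, green, blue), "intrinsics" (3x3 intrinsics, pixels), "D" ([k1, k2, p1, p2, k3] as OpenCV has them; the pictures are not rectified), "extrinsics" (4x4, takes a point from world to camera coordinates). Camera axes: x right, y up, looking along -z (the intrinsics and any distortion apply to the point x, -y, -z); pixel columns grow to the right and rows downward; lengths in m; the calibration is good to about 2 mm. A picture is of the moment at which its call begins. There is no depth.
- manip.hand_in(): hands the job in; it is judged then, once.
The state is a dict: "clock": time; "joint_pos": joint angles; "joint_velocities": joint speeds; "tau": joint torques, N m; "position": TCP position; "ee_rot": TCP orientation; "ft_force": force on the tool from outside, world axes, zero at the start; "torque": the same for the moment, N m; "grip_width": opening from 0.0 (shut) to 1.0 (fully open); "grasp_force": force on a finger pad.
Only numpy, scipy, OpenCV 4.12 (cv2) and the standard library are available. Lean on these libraries where they do the work, as an engineer would, in place of code of your own. Each camera call takes 0.05 s, during which the arm holds its last target. There are 200 camera calls.

## Task

Put the hair clip away in the tidy box on the vanity: lay it on the closed flaps and let go of it there, then push the box's sprung knob fully down to its stop so that the clip drops inside, and let the knob spring back up. The magnifying mirror hangs over the knob: reach in beneath it at a slant without touching it, and press only as hard as the spring needs, feeling for the stop instead of ramming it. Leave the cup, the atomiser and the nail brush where they stand.

Things in the scene. Friction and masses are not known exactly. Their poses are not given: they have to be found in the camera images.
- bin: fixed brushed-steel box, 180 (its x) x 110 (its y) x 100 mm high; origin at the centre of its underside; it stands crosswise, its +x pointing roughly to the robot's left. Two wooden flaps (together 85 along x, 97 along y, meeting in a seam along x) close the -x part of its top, flush with it; a flat steel deck with the push knob is at the +x end
- flap_mid (a point): centre of the two closed flaps, on their upper face, 100 mm above the counter; axes as the box
- knob_axis (a point): point on the deck, 100 mm above the counter, at x = 60 mm in the box's frame, where the knob's upright stem (12 mm thick) enters. The knob is a flat dark wooden disc, 34 mm across, 12 thick. Its height is set differently each time and not measured: at rest its top is 35 to 60 mm above this point. It goes 22 mm straight down on a spring (6 to 12 N) to a hard stop
- press_knob (a joint): how far the knob is pushed down, m: 0 up, 0.022 at its stop; springs back. The flaps swing down in step with it, 0.06 rad per mm
- flap_left (a joint): opening of the flap on the box's +y side, rad: 0 closed and flush, about 1.3 hanging down; geared to the knob, so it gives way if leaned on with more than about 4 N; hinged on the outer edge, 47 mm wide
- flap_right (a joint): the same for the flap on the -y side
- mirror: fixed chrome swing-arm mirror beyond the box's +x end; origin at the centre of its round foot (100 mm across), +x points away from the disc. Post 14 mm thick, 315 high. Disc 130 mm across, 12 thick, its centre 127 mm towards -x and 331 mm above the counter, facing -x and leaning back 20 degrees; its lower edge, 268 mm above the counter and 150 mm towards -x, is nearly over the knob
- clip: claw hair clip of amber plastic, 60 (its x) x 22 (its y) x 18 mm high, about 30 g, lying on the counter; origin at the centre of its underside, z up; grasp it across its 22 mm
- cup: white ceramic cup, 76 mm across the rim, 95 mm high; origin at the centre of its foot
- atomiser: round glass atomiser, 54 mm across, 100 mm high with its metal twist cap; origin at the centre of its foot
- nail_brush: bamboo nail brush lying bristles down, 85 (x) x 36 (y) x 27 mm high; origin at the centre of its underside
Mind the look-alikes: they are no part of the job. There is more than one size of the clip; the job needs the larger. What is shaped like the bin but blue is not meant.

How it is judged:
By the outcome, as a careful person would: the job done as asked, in the order asked, and still so for the second after the job is handed in, with the robot touching nothing.
It also fails if it takes over 69 s, if anything falls off the work surface, if the arm or the gripper's body presses on something with over 40 N, if the wrist force passes 120 N, or if a joint passes its speed limit or range.

## Working session

There is one attempt and no reset: what is moved stays moved. The work goes in short steps, Python scripts to look and compute and a tool call to move; the robot and the scene stay as the last step left them, time stands still between calls to the robot, and variables do not carry over. Pictures are saved under pics/ and viewed, at most 10 in all, crops included, and the job is handed in when it is done.

Besides the shell and the picture viewer there is one more tool, called after ">>>" by a JSON object that holds its "name" and its "arguments". arm_command: Moves the arm, as the interface text tells. Scaled input: -1 to 1 covers 0.4 m each way for a shift and 180 degrees each way for a turn. Its arguments: {"type":"object","properties":{"series":{"type":"string"},"newtons":{"type":"number"}},"required":["series"]}

```bash
mkdir -p pics; ls
python3 - <<'E'
from workcell import manip, viewer
import cv2,pickle
o=manip.get_obs(); print({k:o[k] for k in('clock','position','ee_rot','ft_force','grip_width')})
d={}
for n in('scene','top'):
    c=viewer.camera(n); d[n]=c; cv2.imwrite(f'pics/{n}0.png',c['pixels'][:,:,::-1]); print(n,c['intrinsics'],c['D'],c['extrinsics'])
pickle.dump(d,open('cam.pkl','wb'))
E
```

```text
pics
{'clock': 0.0, 'position': array([0.15862504, 0.60416012, 0.24950511]), 'ee_rot': array([ 1.28024224e-01,  9.91770773e-01, -7.24598737e-04, -7.61226405e-05]), 'ft_force': array([ 0.8163678 , -0.205687  , -1.03678082]), 'grip_width': 0.9992587798495691}
scene [[465.81259875   0.         323.20089197]
 [  0.         465.81259875 210.97292456]
 [  0.           0.           1.        ]] [0.00877074 0.         0.         0.         0.        ] [[ 0.86802824  0.49650427  0.0032385  -0.45710488]
 [-0.37580823  0.65272718  0.65781107  0.14971138]
 [ 0.32449215 -0.57221563  0.75317602 -1.40318464]
 [ 0.          0.          0.          1.        ]]
top [[398.50977632   0.         325.92655032]
 [  0.         398.50977632 202.22839941]
 [  0.           0.           1.        ]] [-0.04228635  0.          0.          0.          0.        ] [[ 0.0213953  -0.99944004 -0.02572622 -0.00178058]
 [ 0.99251387  0.01813814  0.12077757 -0.54940101]
 [-0.12024331 -0.0281177   0.99234618 -0.93091508]
 [ 0.          0.          0.          1.        ]]
```

View pics/scene0.png

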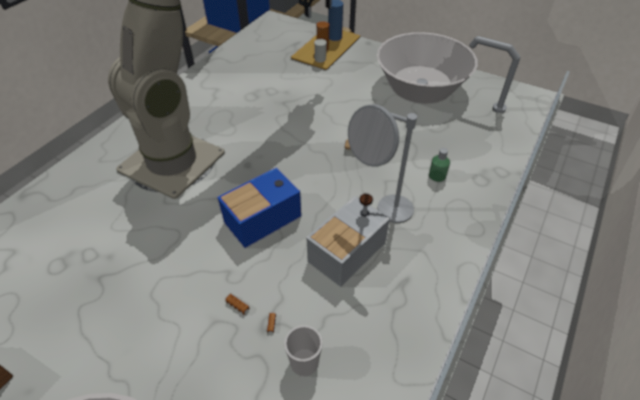

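View pics/top0.png

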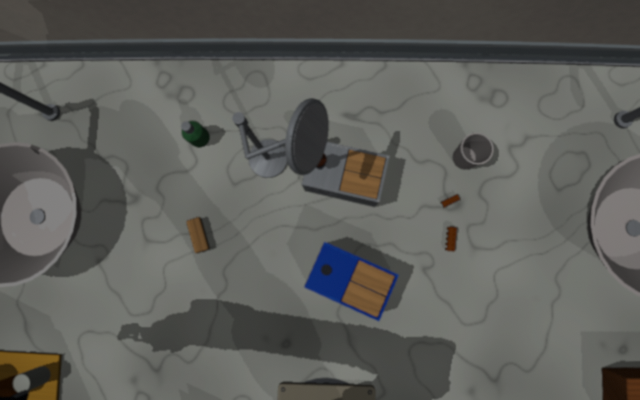

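```bash
cat > h.py <<'E'
import numpy as np, cv2, pickle
from scipy.optimize import least_squares
F=np.diag([1.,-1,-1])
def rvt(c):
    E=np.asarray(c['extrinsics']); return cv2.Rodrigues(F@E[:3,:3])[0],F@E[:3,3]
def proj(c,P):
    r,t=rvt(c); return cv2.projectPoints(np.asarray(P,float).reshape(-1,1,3),r,t,c['intrinsics'],np.array(c['D']))[0].reshape(-1,2)
def ray(c,p):
    u=cv2.undistortPoints(np.array([[p]],float),c['intrinsics'],np.array(c['D']))[0,0]
    R=F@np.asarray(c['extrinsics'])[:3,:3]; t=F@np.asarray(c['extrinsics'])[:3,3]
    d=R.T@np.array([*u,1]); return -R.T@t,d/np.linalg.norm(d)
def onz(c,p,z):
    o,d=ray(c,p); return o+d*(z-o[2])/d[2]
def tri(d,ps,pt):
    o1,a=ray(d['scene'],ps);o2,b=ray(d['top'],pt)
    s=np.linalg.lstsq(np.c_[a,-b],o2-o1,rcond=None)[0]
    p,q=o1+s[0]*a,o2+s[1]*b
    return (p+q)/2,np.linalg.norm(p-q)
def load(f='cam.pkl'): return pickle.load(open(f,'rb'))
def crop(c,x,y,w,h,k): 
    return cv2.resize(c['pixels'][y:y+h,x:x+w,::-1],None,fx=k,fy=k,interpolation=cv2.INTER_CUBIC)
E
python3 - <<'E'
from h import *
d=load()
a=crop(d['scene'],215,180,190,145,4)
b=crop(d['top'],285,130,190,140,4)
cv2.imwrite('pics/cs.png',a);cv2.imwrite('pics/ct.png',b)
E
```

```text
(no output)
```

View pics/cs.png

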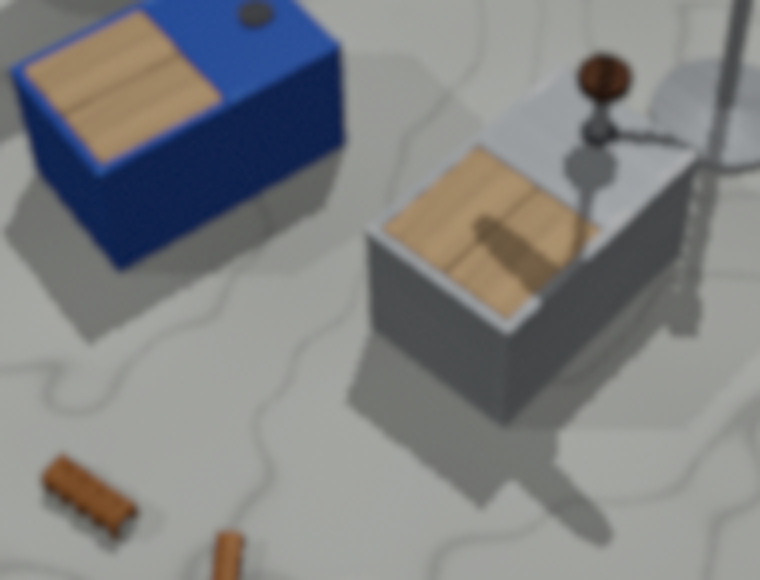

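View pics/ct.png

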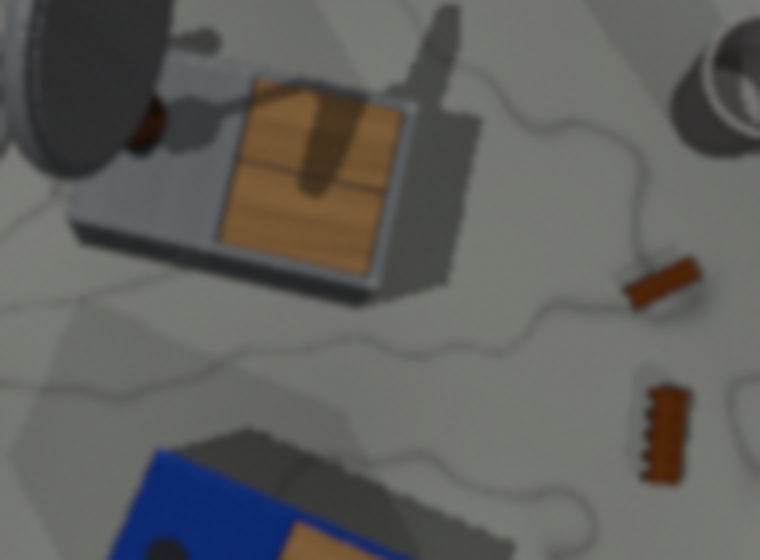

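```bash
cat > m.py <<'E'
from h import *
d=load(); S=lambda x,y:(215+(x+.5)/4-.5,180+(y+.5)/4-.5); T=lambda x,y:(285+(x+.5)/4-.5,130+(y+.5)/4-.5)
def fit(pairs,x0):  # pairs: local point, cam, pixel
    def W(v,P): c,s=np.cos(v[2]),np.sin(v[2]); return [v[0]+c*P[0]-s*P[1],v[1]+s*P[0]+c*P[1],P[2]]
    f=lambda v:np.concatenate([proj(d[n],W(v,P))[0]-p for P,n,p in pairs])
    r=least_squares(f,x0,loss='soft_l1'); return r.x,np.round(r.fun.reshape(-1,2),1)
if __name__=='__main__':
    fs=[(600,232),(508,318),(384,230),(480,148)]; ft=[(256,78),(403,113),(368,275),(218,241)]
    for a,b in zip(fs,ft): print('flap',np.round(tri(d,S(*a),T(*b)),4) if 0 else [np.round(q,4) for q in tri(d,S(*a),T(*b))])
    cs=[(63,455),(137,508),(115,530),(42,478)]; ct=[(643,482),(655,388),(688,390),(683,484)]
    for z in (0.018,):
        for p in cs: print('clipS',np.round(onz(d['scene'],S(*p),z),4))
        for p in ct: print('clipT',np.round(onz(d['top'],T(*p),z),4))
    print('clip c',tri(d,S(*np.mean(cs,0)),T(*np.mean(ct,0))))
    # top-of-box corners
    L=[]
    c={'++':(90,55,100),'-+':(-90,55,100),'--':(-90,-55,100),'+-':(90,-55,100)}
    # box +x ~ world +y, box +y ~ world -x
    for k,n,p in [('--','scene',S(510,333)),('-+','scene',S(368,233)),('+-','scene',S(697,152)),('--','top',T(415,104)),('-+','top',T(377,287)),('++','top',T(70,218))]:
        L.append((np.array(c[k])/1e3,n,p))
    L.append((np.array([-90,-55,0])/1e3,'scene',S(505,424)))
    print('bin',*fit(L,[.55,0,1.57]))
    M=[((0,0,.331),'scene',(411,117))]
E
python3 m.py
```

```text
flap [array([ 0.6636, -0.0428,  0.0996]), np.float64(0.0024)]
flap [array([ 0.6453, -0.1256,  0.1013]), np.float64(0.0006)]
flap [array([ 0.5525, -0.1062,  0.1005]), np.float64(0.0012)]
flap [array([ 0.5703, -0.0218,  0.0989]), np.float64(0.0006)]
clipS [ 0.4419 -0.2862  0.018 ]
clipS [ 0.4995 -0.2931  0.018 ]
clipS [ 0.497  -0.3107  0.018 ]
clipS [ 0.4407 -0.3044  0.018 ]
clipT [ 0.44   -0.2814  0.018 ]
clipT [ 0.4969 -0.2894  0.018 ]
clipT [ 0.496  -0.3095  0.018 ]
clipT [ 0.4392 -0.3056  0.018 ]
clip c (array([ 0.46821971, -0.29736578,  0.01439182]), np.float64(0.0003959560715720884))
bin [ 0.61604434 -0.0345494   1.36830107] [[ 0.2  0.4]
 [-0.5 -0.4]
 [ 1.  -0.3]
 [ 0.5 -0.5]
 [ 0.   0.6]
 [-1.2  0.6]
 [-0.   1.6]]
```

Run:
```python
from h import *
d=load()
a=crop(d['scene'],330,95,100,130,4)
b=crop(d['top'],225,90,110,100,4)
o=np.zeros((520,840,3),np.uint8)
o[:520,:400]=a; o[:400,400:840]=b
cv2.imwrite('pics/mir.png',o[:,:800])
```

```text
(no output)
```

View pics/mir.png

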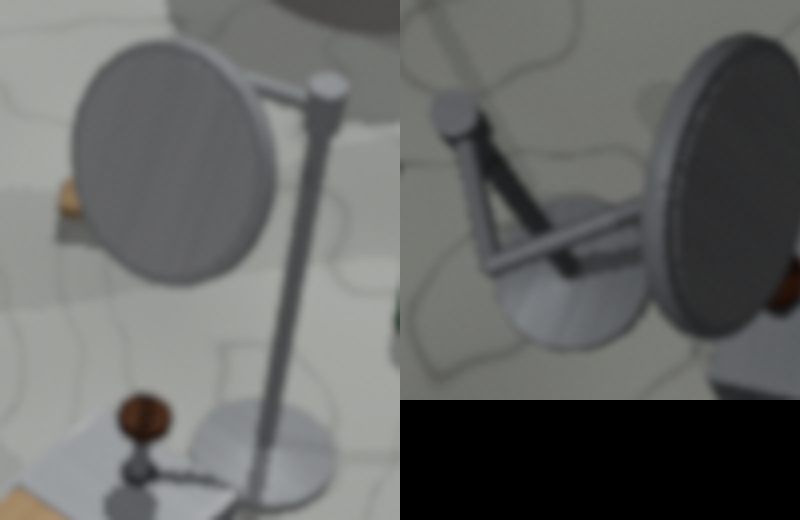

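```bash
cat > m2.py <<'E'
from m import *
S2=lambda x,y:(330+(x+.5)/4-.5,95+(y+.5)/4-.5); T2=lambda x,y:(225+(x-400+.5)/4-.5,90+(y+.5)/4-.5)
print('foot tri',[np.round(q,4) for q in tri(d,S2(263,455),T2(572,273))])
print('cap tri',[np.round(q,4) for q in tri(d,S2(327,85),T2(455,113))])
print('disc tri',[np.round(q,4) for q in tri(d,S2(172,163),T2(735,186))])
B=np.array([.616,-.0346]);y=1.368; k=B+.06*np.array([np.cos(y),np.sin(y)]); print('knob',k)
for h in (.135,.14,.145,.15,.155,.16):
    th=np.linspace(0,6.28,40); 
    q=lambda z:proj(d['scene'],np.c_[k[0]+.017*np.cos(th),k[1]+.017*np.sin(th),z+0*th])
    a,b=q(h),q(h-.012); e=np.vstack([a,b]); e=(e-[330,95]+.5)*4-.5
    t=np.vstack([proj(d['top'],np.c_[k[0]+.017*np.cos(th),k[1]+.017*np.sin(th),z+0*th]) for z in (h,h-.012)]);t=(t-[225,90]+.5)*4-.5+[400,0]
    print(h,'scene x',e[:,0].min().round(),e[:,0].max().round(),'y',e[:,1].min().round(),e[:,1].max().round(),'top xmax,ymax',t.max(0).round())
print('stem',(proj(d['scene'],[*k,.1])[0]-[330,95]+.5)*4)
yy=1.368; fm=B-.0435*np.array([np.cos(y),np.sin(y)]); print('flapmid if -43.5',fm)
M=[((0,0,0),'scene',S2(263,455)),((0,0,0),'top',T2(572,273)),((-.127,0,.331),'scene',S2(172,163)),((-.127,0,.331),'top',T2(735,186))]
v,r=fit(M,[.65,.15,1.5]); print('mirror',v,r)
c,s=np.cos(v[2]),np.sin(v[2]); print('lower edge',v[0]-.15*c,v[1]-.15*s)
E
python3 m2.py
```

```text
foot tri [array([0.6634, 0.1604, 0.0033]), np.float64(0.0011)]
cap tri [array([0.662 , 0.1588, 0.3162]), np.float64(0.0008)]
disc tri [array([0.6249, 0.0327, 0.3354]), np.float64(0.0002)]
knob [0.62808455 0.02417043]
0.135 scene x 113.0 171.0 y 414.0 469.0 top xmax,ymax [808. 320.]
0.14 scene x 114.0 172.0 y 408.0 464.0 top xmax,ymax [807. 318.]
0.145 scene x 114.0 173.0 y 403.0 458.0 top xmax,ymax [807. 316.]
0.15 scene x 115.0 173.0 y 397.0 453.0 top xmax,ymax [807. 314.]
0.155 scene x 115.0 174.0 y 391.0 447.0 top xmax,ymax [807. 312.]
0.16 scene x 116.0 175.0 y 385.0 441.0 top xmax,ymax [806. 310.]
stem [139.24027344 473.70318313]
flapmid if -43.5 [ 0.6072387  -0.07720856]
mirror [0.66327001 0.15808037 1.26881246] [[-0.3  1.3]
 [ 1.2  0.5]
 [ 1.   0.6]
 [-2.2  0.4]]
lower edge 0.6186577806668727 0.0148681199855141
```

>>> {"name": "arm_command", "arguments": {"series": "0 0 0 0 -0.041; 0 -0.09 -0.085 0 0; 0 -0.09 -0.085 0 0; 0 -0.09 -0.085 0 0; 0 -0.09 -0.085 0 0; 0 -0.09 -0.085 0 0; 0 -0.09 -0.085 0 0; 0 -0.09 -0.085 0 0; 0 -0.09 -0.085 0 0; 0 -0.09 -0.085 0 0", "newtons": 30}}

```text
clock: 1.35
position: [0.4417, 0.2582, 0.2502]
ee_rot: [0.064, 0.998, 0.0, -0.0]
ft_force: [1.0, -0.1, -0.2]
grip_width: 0.998
grasp_force: 0.0
```

```bash
cat > go.py <<'E'
import sys,numpy as np
from scipy.spatial.transform import Rotation as R
from workcell import manip
# go.py x y z yaw_deg_of_tool_y : needed totals in tool axes (normalised), after spin
o=manip.get_obs(); r=R.from_quat(o['ee_rot']); M=r.as_matrix()
print('t',round(o['clock'],2),'p',np.round(o['position'],4),'tooly',np.degrees(np.arctan2(M[1,1],M[0,1])).round(1),'tilt',np.degrees(np.arccos(-M[2,2])).round(2),'F',np.round(o['ft_force'],1),'w',round(float(o['grip_width']),3),'g',o['grasp_force'],'q',np.round(o['joint_pos'],2),'tips',manip.tips_ahead)
if len(sys.argv)>4:
    a=list(map(float,sys.argv[1:])); ty=np.degrees(np.arctan2(M[1,1],M[0,1])); s=-(a[3]-ty); s=(s+180)%360-180
    N=M@R.from_euler('z',s,degrees=True).as_matrix()
    print('spin',round(s/180,4),'shift after spin',np.round(N.T@(np.array(a[:3])-o['position'])/.4,4),'before',np.round(M.T@(np.array(a[:3])-o['position'])/.4,4))
E
python3 go.py .469 -.2975 .12 82.7
```

```text
t 1.35 p [0.4417 0.2582 0.2502] tooly 82.7 tilt 0.01 F [ 1.  -0.1 -0.2] w 0.998 g 0.0 q [-0.83  0.08  0.23  1.77 -0.02  1.3   0.84] tips 0.019
spin -0.0001 shift after spin [-0.2442 -1.3694  0.3253] before [-0.2449 -1.3693  0.3253]
```

>>> {"name": "arm_command", "arguments": {"series": "0 0 -0.137 0 0; 0 0 -0.137 0 0; 0 0 -0.137 0 0; 0 0 -0.137 0 0; 0 0 -0.137 0 0; 0 0 -0.137 0 0; 0 -0.06 -0.137 0 0; 0 -0.06 -0.137 0.05 0; 0 -0.06 -0.137 0.13 0; 0 -0.064 -0.137 0.14 0"}}

```text
clock: 2.6
position: [0.4606, -0.2711, 0.1463]
ee_rot: [0.063, 0.998, -0.0, 0.001]
ft_force: [1.3, 0.9, 0.9]
grip_width: 0.997
grasp_force: 0.0
```

```bash
python3 go.py .469 -.2975 .02 82.7
python3 - <<'E'
from h import *
from workcell import viewer
import pickle
d={n:viewer.camera(n) for n in('scene','top')}; pickle.dump(d,open('c2.pkl','wb'))
o=np.hstack([crop(d['scene'],190,230,130,120,3),crop(d['top'],390,180,130,120,3)])
cv2.imwrite('pics/pre.png',o)
E
```

```text
t 2.6 p [ 0.4606 -0.2711  0.1463] tooly 82.7 tilt 0.12 F [1.3 0.9 0.9] w 0.997 g 0.0 q [-0.32  0.29  0.89  1.87 -0.26  1.1   2.11] tips 0.019
spin 0.0001 shift after spin [-0.0286 -0.0627  0.3158] before [-0.0285 -0.0627  0.3158]
```

View pics/pre.png

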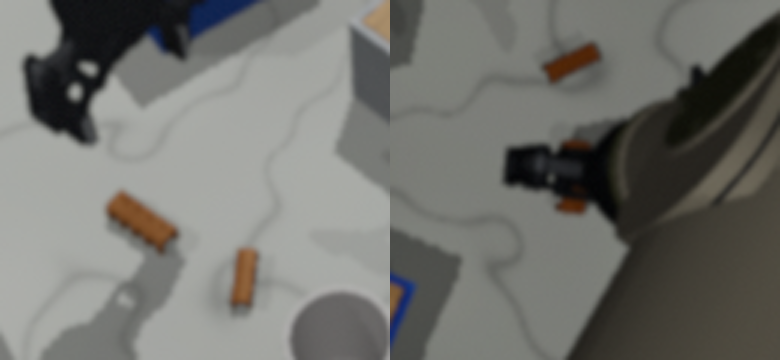

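>>> {"name": "arm_command", "arguments": {"series": "0 -0.0145 -0.0315 0 0; 0 -0.0145 -0.0315 0 0; 0 0 0 0.08 0; 0 0 0 0.09 0; 0 0 0 0.08 0; 0 0 0 0.04 0; 0 0 0 0.018 0; 0 0 0 0 0; 0.4 0 0 0 0; 0.5 0 0 0 0", "newtons": 25}}

```text
clock: 3.95
position: [0.4685, -0.2963, 0.0245]
ee_rot: [0.064, 0.998, -0.0, 0.001]
ft_force: [-0.6, -1.1, -0.7]
grip_width: 0.603
grasp_force: 0.0
```

```bash
python3 go.py .469 -.2975 .023 82.7
```

```text
t 3.95 p [ 0.4685 -0.2963  0.0245] tooly 82.7 tilt 0.07 F [-0.6 -1.1 -0.7] w 0.603 g 0.0 q [-0.14  0.53  0.76  1.9  -0.46  0.9   2.29] tips 0.019
spin -0.0001 shift after spin [-0.0017 -0.0028  0.0037] before [-0.0017 -0.0028  0.0037]
```

>>> {"name": "arm_command", "arguments": {"series": "0.65 0 0 0 0; 0.8 0 0 0 0; 1 0 0 0 0; 1 0 0 0 0; 1 0 0 0 0; 1 0 0 0 0; 1 0 0 -0.02 0; 1 0 0 -0.05 0; 1 0 0 -0.08 0; 1 0 0 -0.1 0", "newtons": 25}}

```text
clock: 5.2
position: [0.4676, -0.2962, 0.1256]
ee_rot: [0.064, 0.998, 0.0, -0.0]
ft_force: [1.5, -0.1, 0.3]
grip_width: 0.243
grasp_force: 26.0
```

```bash
python3 go.py .469 -.2975 .023 82.7
```

```text
t 5.2 p [ 0.4676 -0.2962  0.1256] tooly 82.6 tilt 0.02 F [ 1.5 -0.1  0.3] w 0.243 g 26.04015827178955 q [-0.24  0.38  0.87  1.84 -0.33  1.08  2.2 ] tips 0.019
spin -0.0003 shift after spin [-0.0039 -0.0028  0.2564] before [-0.0039 -0.0028  0.2564]
```

>>> {"name": "arm_command", "arguments": {"series": "1 0 0 -0.03 0.0524; 1 0 0 -0.03 0.0524; 1 0 0 -0.03 0.0524; 1 0 0 -0.03 0.0524; 1 0 0 -0.03 0.0524; 1 0 0 -0.03 0.0524; 1 0 0 -0.03 0.0524; 1 0 0 -0.01 0.0524; 1 0 0 0 0.0524; 1 0 0 0 0.0524"}}

```text
clock: 6.45
position: [0.4679, -0.2962, 0.2129]
ee_rot: [0.777, 0.629, 0.0, 0.0]
ft_force: [0.9, -0.1, -0.8]
grip_width: 0.252
grasp_force: 26.0
```

```bash
python3 go.py .6077 -.0755 .2 -11.6
```

```text
t 6.45 p [ 0.4679 -0.2962  0.2129] tooly -12.0 tilt 0.05 F [ 0.9 -0.1 -0.8] w 0.252 g 26.035155951976776 q [-0.53  0.44  1.28  1.75 -0.44  1.29  0.65] tips 0.019
spin -0.0021 shift after spin [0.6108 0.2314 0.0328] before [0.6123 0.2273 0.0328]
```

>>> {"name": "arm_command", "arguments": {"series": "1 0.055 0.02 0 0; 1 0.055 0.02 0 0; 1 0.055 0.02 0 0; 1 0.055 0.02 0 0; 1 0.055 0.02 0 0; 1 0.055 0.02 0 0; 1 0.055 0.02 0 0; 1 0.055 0.02 0 0; 1 0.055 0.02 0 0; 1 0 0 0 -0.002"}}

```text
clock: 7.7
position: [0.5797, -0.1144, 0.2114]
ee_rot: [0.772, 0.635, -0.0, -0.0]
ft_force: [-0.5, 0.2, -1.0]
grip_width: 0.246
grasp_force: 26.0
```

```bash
python3 go.py .6077 -.0755 .16 -11.6
python3 - <<'E'
from h import *
from workcell import viewer
import pickle
d={n:viewer.camera(n) for n in('scene','top')}; pickle.dump(d,open('c3.pkl','wb'))
o=np.hstack([crop(d['scene'],200,60,240,240,1.66),crop(d['top'],220,60,240,240,1.66)])
cv2.imwrite('pics/pre2.png',o)
E
```

```text
t 7.7 p [ 0.5797 -0.1144  0.2114] tooly -11.1 tilt 0.02 F [-0.5  0.2 -1. ] w 0.246 g 26.0288268327713 q [-0.78  0.54  1.23  1.65 -0.52  1.33  0.34] tips 0.019
spin 0.0028 shift after spin [0.1094 0.049  0.1286] before [0.109  0.05   0.1286]
```

View pics/pre2.png

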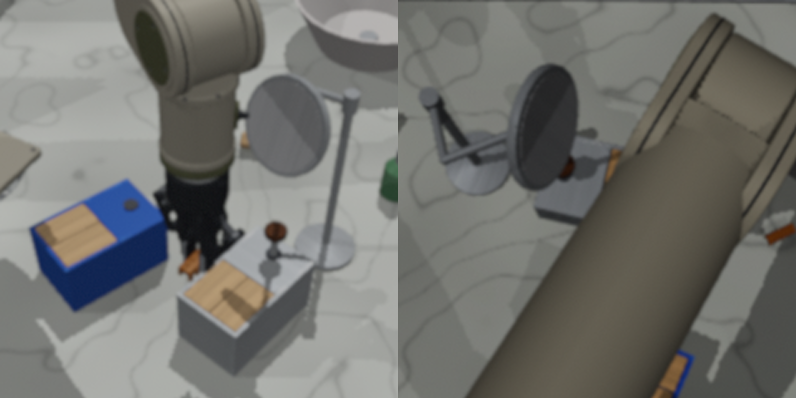

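```bash
cat > disc.py <<'E'
from h import *
d=load(); th=np.linspace(0,2*np.pi,180)
S2=lambda p:(p-[330,95]+.5)*4-.5; T2=lambda p:(p-[225,90]+.5)*4-.5+[400,0]
def hull(v,off=(-6,6)):
    C=v[:3];y=v[3];l=np.radians(20)
    f=np.array([-np.cos(y),-np.sin(y),0]);up=np.array([0,0,1.]); n=f*np.cos(l)+up*np.sin(l); e1=np.cross(up,f); e2=np.cross(n,e1)
    return np.vstack([C+o/1e3*n+.065*(np.cos(th)[:,None]*e1+np.sin(th)[:,None]*e2) for o in off])
def f(v):
    H=hull(v);s=S2(proj(d['scene'],H));t=T2(proj(d['top'],H))
    return np.array([s[:,0].min()-71,s[:,0].max()-276,s[:,1].min()-38,s[:,1].max()-287,t[:,0].min()-642,t[:,1].min()-33,t[:,1].max()-340])/4
if __name__=='__main__':
    r=least_squares(f,[.625,.033,.335,1.27],diff_step=1e-4); v=r.x; print('disc',v.round(4),r.fun.round(1))
    H=hull(v); K=np.array([.6281,.0242]); u=np.array([-np.cos(1.368),-np.sin(1.368)]); w=np.array([-np.sin(1.368),np.cos(1.368)])
    for z in (.268,.28,.3,.32,.35):
        m=abs(H[:,2]-z)<.004; q=(H[m,:2]-K); print(z,'u max',(q@u).max().round(4),'lat',(q@w).min().round(3),(q@w).max().round(3))
    print('lowest',H[H[:,2].argmin()])
    c=load('c3.pkl')['scene']; 
    # wrist cylinder: rays at tool axis plane; find height where projected axis hits row
    P=np.array([.5797,-.1144]); 
    for z in (.25,.3,.33,.36,.4,.45): 
        p=(proj(c,[*P,z])[0]-[200,60]+.5)*1.66; dep=abs((np.asarray(c['extrinsics'])@[*P,z,1])[2]); print(z,p.round(0),'mm/croppx',round(dep/465.8/1.66*1e3,2))
E
python3 disc.py
```

```text
disc [0.6236 0.03   0.3355 1.2074] [-0.5 -0.1 -0.6  1.1 -0.4 -0.5  0.2]Traceback (most recent call last):
  File "disc.py", line 15, in <module>
    m=abs(H[:,2]-z)<.004; q=(H[m,:2]-K); print(z,'u max',(q@u).max().round(4),'lat',(q@w).min().round(3),(q@w).max().round(3))
                                                         ~~~~~~~~~^^
    return umr_maximum(a, axis, None, out, keepdims, initial, where)
ValueError: zero-size array to reduction operation maximum which has no identity
```

```bash
sed -i 's/(.268,.28,.3/(.274,.28,.3/' disc.py; python3 disc.py
```

```text
disc [0.6236 0.03   0.3355 1.2074] [-0.5 -0.1 -0.6  1.1 -0.4 -0.5  0.2]
0.274 u max 0.0243 lat -0.018 0.035
0.28 u max 0.025 lat -0.03 0.044
0.3 u max 0.0232 lat -0.049 0.062
0.32 u max 0.0181 lat -0.058 0.07
0.35 u max 0.008 lat -0.059 0.069
lowest [0.61721621 0.0147155  0.27235499]
0.25 [197. 234.] mm/croppx 1.24
0.3 [197. 206.] mm/croppx 1.19
0.33 [197. 188.] mm/croppx 1.17
0.36 [197. 169.] mm/croppx 1.14
0.4 [197. 142.] mm/croppx 1.1
0.45 [197. 105.] mm/croppx 1.05
```

>>> {"name": "arm_command", "arguments": {"series": "1 0 0 0 0.0028; 1 0.036 0.016 0 0; 1 0.036 0.016 0 0; 1 0.037 0.017 0 0; 1 0 0 0.06 0; 1 0 0 0.06 0; 1 0 0 0.05 0; 1 0 0 0.03 0; 1 0 0 0.012 0; 1 0 0 0 0"}}

```text
clock: 9.05
position: [0.6068, -0.0782, 0.1272]
ee_rot: [0.776, 0.631, 0.0, 0.0]
ft_force: [0.3, -0.1, 0.1]
grip_width: 0.251
grasp_force: 26.0
```

```bash
python3 go.py .6077 -.0755 .1245 -11.6
```

```text
t 9.05 p [ 0.6068 -0.0782  0.1272] tooly -11.8 tilt 0.01 F [ 0.3 -0.1  0.1] w 0.251 g 26.033340096473694 q [-0.75  0.66  1.12  1.69 -0.63  1.21  0.32] tips 0.019
spin -0.0011 shift after spin [0.007  0.0009 0.0068] before [0.007  0.0009 0.0068]
```

>>> {"name": "arm_command", "arguments": {"series": "1 0.006 0.001 0 0; 1 0 0 0.002 0; 1 0 0 0.002 0; 1 0 0 0.002 0; 1 0 0 0.0015 0; 1 0 0 0 0; 1 0 0 0 0; 1 0 0 0 0; 1 0 0 0 0; 1 0 0 0 0"}}

```text
clock: 10.3
position: [0.6075, -0.0759, 0.124]
ee_rot: [0.776, 0.631, 0.0, -0.0]
ft_force: [-1.0, 0.2, 1.4]
grip_width: 0.244
grasp_force: 26.3
```

```bash
python3 go.py .6077 -.0755 .1235 -11.6
```

```text
t 10.3 p [ 0.6075 -0.0759  0.124 ] tooly -11.8 tilt 0.0 F [-1.   0.2  1.4] w 0.244 g 26.25175952911377 q [-0.75  0.66  1.11  1.69 -0.63  1.2   0.32] tips 0.019
spin -0.0011 shift after spin [0.0011 0.0004 0.0013] before [0.0011 0.0003 0.0013]
```

>>> {"name": "arm_command", "arguments": {"series": "0.72 0 0 0 0; 0.68 0 0 0 0; 0.6 0 0 0 0; 0.5 0 0 0 0; 0.45 0 0 0 0; 0.4 0 0 0 0; 0.4 0 0 -0.02 0; 0.4 0 0 -0.06 0; 0.2 0 0 -0.09 0; 0 0 0 -0.09 0"}}

```text
clock: 11.55
position: [0.6074, -0.076, 0.2296]
ee_rot: [0.776, 0.631, 0.0, 0.0]
ft_force: [0.4, 0.2, 0.0]
grip_width: 0.98
grasp_force: 0.0
```

```bash
python3 - <<'E'
import numpy as np
K=np.array([.6281,.0242]);a=1.26
for D in (.066,.1): print(D,K-D*np.array([np.cos(a),np.sin(a)]),np.degrees(a))
E
python3 go.py .5975 -.071 .21 72.2
python3 - <<'E'
from h import *
from workcell import viewer
import pickle
d={n:viewer.camera(n) for n in('scene','top')}; pickle.dump(d,open('c4.pkl','wb'))
o=np.hstack([crop(d['scene'],260,70,160,200,2.4),crop(d['top'],260,80,160,200,2.4)])
cv2.imwrite('pics/rel.png',o)
E
```

```text
0.066 [ 0.60791608 -0.03863796] 72.19268218648372
0.1 [ 0.59751831 -0.07100903] 72.19268218648372
t 11.55 p [ 0.6074 -0.076   0.2296] tooly -11.8 tilt 0.01 F [0.4 0.2 0. ] w 0.98 g 0.0 q [-0.8   0.57  1.21  1.57 -0.54  1.38  0.26] tips 0.019
spin -0.4667 shift after spin [0.0273 0.0044 0.049 ] before [ 0.0072 -0.0267  0.049 ]
```

View pics/rel.png

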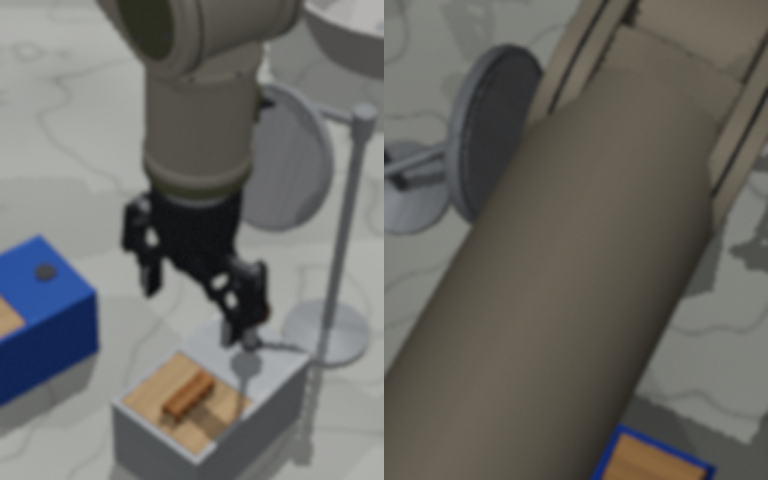

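>>> {"name": "arm_command", "arguments": {"series": "0 0 0 0 -0.0467; 0 0 0 0 -0.0467; 0 0 0 0 -0.0467; 0 0 0 0 -0.0467; 0 0 0 0 -0.0467; 0 0 0 0 -0.0467; 0 0 0 0 -0.0467; 0 0 0 0 -0.0467; 0 0 0 0 -0.0467; 0 0 0 0 -0.0467"}}

```text
clock: 12.9
position: [0.6073, -0.0759, 0.2279]
ee_rot: [0.152, 0.988, 0.0, -0.0]
ft_force: [0.4, -0.6, -0.1]
grip_width: 1.005
grasp_force: 0.0
```

```bash
python3 go.py .5975 -.071 .175 72.2
python3 - <<'E'
from h import *
from workcell import viewer
import pickle
d={n:viewer.camera(n) for n in('scene','top')}; pickle.dump(d,open('c5.pkl','wb'))
o=np.hstack([crop(d['scene'],250,0,170,250,2.3),crop(d['top'],250,40,170,250,2.3)])
cv2.imwrite('pics/rot.png',o)
for z in (.2296,.3,.35,.4,.45,.5,.55): print(z,((proj(d['scene'],[.6074,-.076,z])[0]-[250,0])*2.3).round())
E
```

```text
t 12.9 p [ 0.6073 -0.0759  0.2279] tooly 72.5 tilt 0.01 F [ 0.4 -0.6 -0.1] w 1.005 g 0.0 q [-0.62  0.42  0.88  1.57 -0.33  1.32  1.57] tips 0.019
spin 0.0018 shift after spin [0.0272 0.0042 0.1323] before [0.0271 0.0044 0.1323]
0.2296 [204. 460.]
0.3 [207. 406.]
0.35 [208. 364.]
0.4 [210. 317.]
0.45 [212. 267.]
0.5 [215. 211.]
0.55 [217. 150.]
```

View pics/rot.png

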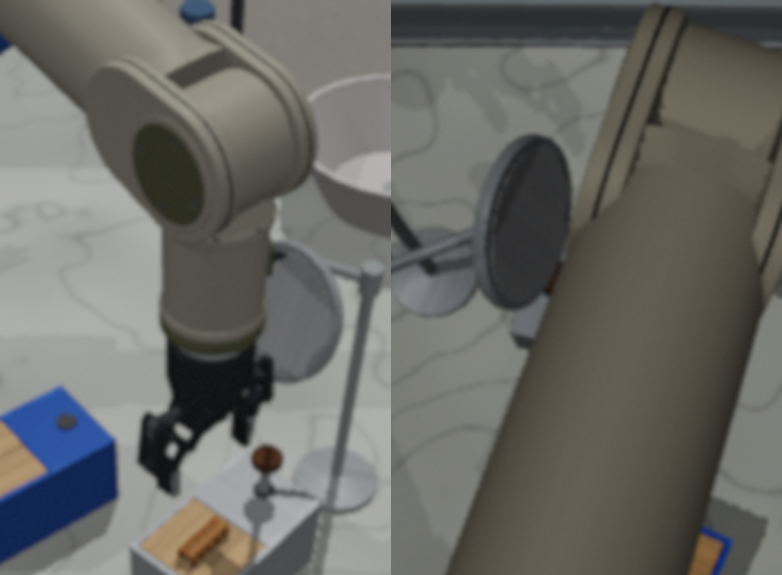

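Run:
```python
from h import *
d=load('c5.pkl')['scene']; P=np.array([.6073,-.0759,0]); y=np.array([np.cos(1.265),np.sin(1.265),0]); x=np.array([-y[1],y[0],0])
for s in (.03,.043,.057,.07):
  print('y off',s,[ (round(h,3),*((proj(d,P+s*y+[0,0,.2279+h])[0]-[250,0])*2.3).round().astype(int).tolist()) for h in (-.006,0,.03,.054,.07,.085,.1,.115)])
o=crop(d,300,140,80,70,9); cv2.imwrite('pics/fing.png',o)
for s in (.043,.057):
  print('crop y off',s,[ (round(h,3),*((proj(d,P+s*y+[0,0,.2279+h])[0]-[300,140]+.5)*9).round().astype(int).tolist()) for h in (-.006,0,.03,.054,.07,.085,.1,.115)])
```

```text
y off 0.03 [(-0.006, 227, 450), (0, 227, 446), (0.03, 229, 423), (0.054, 230, 404), (0.07, 231, 392), (0.085, 232, 379), (0.1, 232, 367), (0.115, 233, 354)]
y off 0.043 [(-0.006, 237, 443), (0, 237, 439), (0.03, 239, 416), (0.054, 240, 398), (0.07, 241, 385), (0.085, 242, 372), (0.1, 243, 360), (0.115, 244, 347)]
y off 0.057 [(-0.006, 247, 436), (0, 247, 432), (0.03, 249, 409), (0.054, 251, 390), (0.07, 252, 377), (0.085, 253, 365), (0.1, 254, 352), (0.115, 255, 339)]
y off 0.07 [(-0.006, 257, 429), (0, 257, 425), (0.03, 259, 402), (0.054, 261, 384), (0.07, 262, 371), (0.085, 263, 358), (0.1, 264, 346), (0.115, 266, 333)]
crop y off 0.043 [(-0.006, 481, 479), (0, 482, 462), (0.03, 488, 374), (0.054, 494, 300), (0.07, 498, 250), (0.085, 501, 202), (0.1, 505, 152), (0.115, 509, 101)]
crop y off 0.057 [(-0.006, 521, 451), (0, 523, 433), (0.03, 530, 345), (0.054, 536, 272), (0.07, 540, 222), (0.085, 545, 173), (0.1, 549, 124), (0.115, 553, 73)]
```

View pics/fing.png

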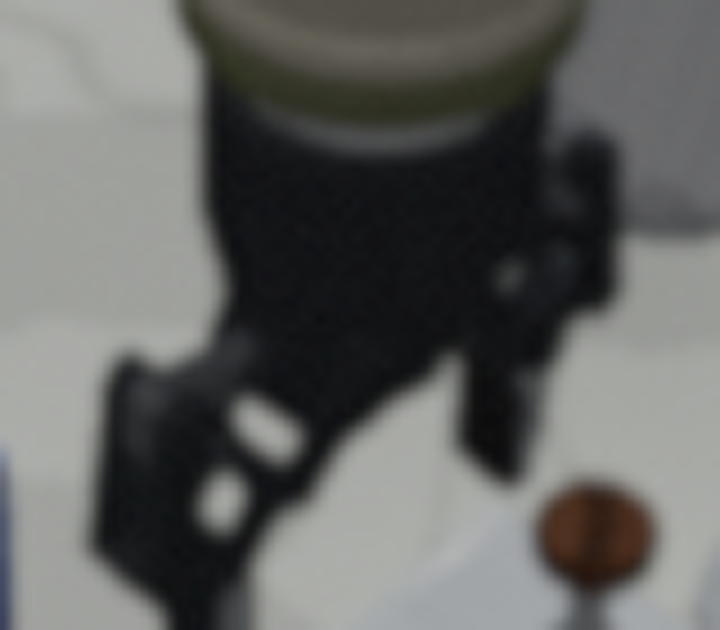

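>>> {"name": "arm_command", "arguments": {"series": "0 0.0085 0 0 0; 0 0.0085 0 0 0; 0 0.0085 0 0.02 0; 0 0 0 0.04 0; 0 0 0 0.04 0; 0 0 0 0.03 0; 0 0 0 0.012 0; 0 0 0 0.004 0; 0 0 0 0 0; 0 0 0 0 0"}}

```text
clock: 14.25
position: [0.598, -0.0728, 0.17]
ee_rot: [0.154, 0.988, 0.0, 0.0]
ft_force: [-0.1, 0.9, -0.1]
grip_width: 1.003
grasp_force: 0.0
```

```bash
python3 go.py .6086 -.0378 .169 72.5
```

```text
t 14.25 p [ 0.598  -0.0728  0.17  ] tooly 72.3 tilt 0.04 F [-0.1  0.9 -0.1] w 1.003 g 0.0 q [-0.62  0.44  0.86  1.66 -0.36  1.2   1.58] tips 0.019
spin -0.0013 shift after spin [0.0011 0.0914 0.0026] before [0.0015 0.0914 0.0026]
```

>>> {"name": "arm_command", "arguments": {"series": "0 0.001 0.01 0 0; 0 0 0.01 0 0; 0 0 0.01 0 0; 0 0 0.01 0 0; 0 0 0.01 0 0; 0 0 0.0075 0 0; 0 0 0.005 0 0; 0 0 0.005 0 0; 0 0 0 0 0; 0 0 0 0 0"}}

```text
clock: 15.5
position: [0.6056, -0.0471, 0.1696]
ee_rot: [0.154, 0.988, 0.0, -0.0]
ft_force: [0.3, -0.5, 0.6]
grip_width: 1.001
grasp_force: 0.0
```

```bash
python3 go.py .6086 -.0378 .169 72.5
```

```text
t 15.5 p [ 0.6056 -0.0471  0.1696] tooly 72.3 tilt 0.0 F [ 0.3 -0.5  0.6] w 1.001 g 0.0 q [-0.65  0.45  0.85  1.65 -0.36  1.2   1.54] tips 0.019
spin -0.0014 shift after spin [-0.0002  0.0243  0.0015] before [-0.0001  0.0243  0.0015]
```

>>> {"name": "arm_command", "arguments": {"series": "0 0 0.004 0 0; 0 0 0.004 0 0; 0 0 0.004 0 0; 0 0 0.004 0 0; 0 0 0.004 0 0; 0 0 0.004 0 0; 0 0 0 0 0; 0 0 0 0 0; 0 0 0 0 0; 0 0 0 0 0"}}

```text
clock: 16.75
position: [0.6085, -0.0378, 0.1696]
ee_rot: [0.154, 0.988, 0.0, 0.0]
ft_force: [0.4, 0.1, 0.1]
grip_width: 1.002
grasp_force: 0.0
```

```bash
python3 go.py .6086 -.0378 .169 72.5
python3 - <<'E'
from h import *
from workcell import viewer,manip
import pickle
pickle.dump(viewer.camera('scene'),open('c6.pkl','wb')); print(manip.get_obs()['torque'])
E
```

```text
t 16.75 p [ 0.6085 -0.0378  0.1696] tooly 72.3 tilt 0.01 F [0.4 0.1 0.1] w 1.002 g 0.0 q [-0.66  0.46  0.85  1.64 -0.36  1.21  1.53] tips 0.019
spin -0.0014 shift after spin [-0.0001  0.0001  0.0016] before [-0.0001  0.0001  0.0016]
[-0.01039772  0.00525333  0.01151404]
```

>>> {"name": "arm_command", "arguments": {"series": "0 0 0 0.003 0; 0 0 0 0.003 0; 0 0 0 0.003 0; 0 0 0 0.003 0; 0 0 0 0.003 0; 0 0 0 0.003 0; 0 0 0 0.003 0; 0 0 0 0.003 0; 0 0 0 0 0; 0 0 0 0 0"}}

```text
clock: 18.05
position: [0.6086, -0.0378, 0.1602]
ee_rot: [0.154, 0.988, 0.0, 0.0]
ft_force: [-1.1, 0.1, 4.8]
grip_width: 0.998
grasp_force: 2.2
```

```bash
python3 go.py .6086 -.0378 .14 72.5; python3 -c "
from workcell import manip;print(manip.get_obs()['torque'])"
```

```text
t 18.05 p [ 0.6086 -0.0378  0.1602] tooly 72.3 tilt 0.02 F [-1.1  0.1  4.8] w 0.998 g 2.1716583520174026 q [-0.66  0.47  0.84  1.65 -0.37  1.19  1.53] tips 0.019
spin -0.0013 shift after spin [ 0.0001 -0.0001  0.0506] before [ 0.0001 -0.0001  0.0506]
[0.20519607 0.19987052 0.08374143]
```

>>> {"name": "arm_command", "arguments": {"series": "0 0 0 0.003 0; 0 0 0 0.003 0; 0 0 0 0.003 0; 0 0 0 0.003 0; 0 0 0 0.003 0; 0 0 0 0.003 0; 0 0 0 0.003 0; 0 0 0 0.003 0; 0 0 0 0.003 0; 0 0 0 0 0"}}

```text
clock: 19.3
position: [0.6087, -0.0378, 0.1494]
ee_rot: [0.154, 0.988, 0.0, 0.0]
ft_force: [-1.2, -0.5, 6.9]
grip_width: 1.004
grasp_force: 3.3
```

```bash
python3 go.py .6086 -.0378 .14 72.5; python3 -c "
from workcell import manip;print(manip.get_obs()['torque'])"
```

```text
t 19.3 p [ 0.6087 -0.0378  0.1494] tooly 72.3 tilt 0.02 F [-1.2 -0.5  6.9] w 1.004 g 3.3158428966999054 q [-0.65  0.48  0.84  1.66 -0.38  1.17  1.54] tips 0.019
spin -0.0013 shift after spin [ 0.0002 -0.0001  0.0234] before [ 0.0002 -0.0001  0.0234]
[0.27675515 0.34852904 0.14352716]
```

>>> {"name": "arm_command", "arguments": {"series": "0 0 0 0.002 0; 0 0 0 0.002 0; 0 0 0 0.002 0; 0 0 0 0.002 0; 0 0 0 0.002 0; 0 0 0 0.002 0; 0 0 0 0.002 0; 0 0 0 0.002 0; 0 0 0 0 0; 0 0 0 0 0"}}

```text
clock: 20.55
position: [0.6088, -0.0378, 0.1434]
ee_rot: [0.154, 0.988, 0.0, 0.0]
ft_force: [-3.4, -0.0, 10.4]
grip_width: 1.0
grasp_force: 4.9
```

```bash
python3 go.py .6086 -.0378 .14 72.5
```

```text
t 20.55 p [ 0.6088 -0.0378  0.1434] tooly 72.3 tilt 0.04 F [-3.4 -0.  10.4] w 1.0 g 4.925195127725601 q [-0.65  0.49  0.83  1.67 -0.39  1.16  1.54] tips 0.019
spin -0.0013 shift after spin [ 0.0004 -0.0001  0.0084] before [ 0.0004 -0.0001  0.0084]
```

>>> {"name": "arm_command", "arguments": {"series": "0 0 0 0.001 0; 0 0 0 0.001 0; 0 0 0 0.001 0; 0 0 0 0.001 0; 0 0 0 0 0; 0 0 0 0 0; 0 0 0 0 0; 0 0 0 0 0; 0 0 0 0 0; 0 0 0 0 0"}}

```text
clock: 21.8
position: [0.6088, -0.0378, 0.1418]
ee_rot: [0.154, 0.988, 0.0, 0.0]
ft_force: [-3.6, 0.0, 10.5]
grip_width: 1.002
grasp_force: 5.2
```

```bash
python3 go.py .6086 -.0378 .14 72.5
python3 - <<'E'
from h import *
from workcell import viewer,manip
import pickle
c=viewer.camera('scene');pickle.dump(c,open('c7.pkl','wb')); print(manip.get_obs()['torque'])
# amber pixels in flap region
p=c['pixels'][225:265,300:380]; h=cv2.cvtColor(np.ascontiguousarray(p),cv2.COLOR_RGB2HSV)
for f in ('c5.pkl','c6.pkl'):
    q=load(f); q=q['scene'] if 'scene' in q else q
    hh=cv2.cvtColor(np.ascontiguousarray(q['pixels'][225:265,300:380]),cv2.COLOR_RGB2HSV); print(f,((hh[...,1]>170)&(hh[...,0]<20)).sum())
print(((h[...,1]>170)&(h[...,0]<20)).sum())
E
```

```text
t 21.8 p [ 0.6088 -0.0378  0.1418] tooly 72.3 tilt 0.04 F [-3.6  0.  10.5] w 1.002 g 5.165708363056183 q [-0.65  0.49  0.83  1.67 -0.39  1.16  1.54] tips 0.019
spin -0.0013 shift after spin [ 0.0004 -0.      0.0046] before [ 0.0004 -0.      0.0046]
[0.47701585 0.61024231 0.17541058]
c5.pkl 16
c6.pkl 14
10
```

>>> {"name": "arm_command", "arguments": {"series": "0 0 0 0.001 0; 0 0 0 0.001 0; 0 0 0 0.001 0; 0 0 0 0.001 0; 0 0 0 0 0; 0 0 0 0 0; 0 0 0 0 0; 0 0 0 0 0; 0 0 0 0 0; 0 0 0 0 0"}}

```text
clock: 23.1
position: [0.6088, -0.0379, 0.1403]
ee_rot: [0.154, 0.988, 0.0, 0.0]
ft_force: [-4.3, -0.0, 10.0]
grip_width: 0.993
grasp_force: 5.4
```

```bash
python3 go.py .6086 -.0378 .14 72.5
```

```text
t 23.1 p [ 0.6088 -0.0379  0.1403] tooly 72.3 tilt 0.05 F [-4.3 -0.  10. ] w 0.993 g 5.408404469490051 q [-0.65  0.49  0.83  1.67 -0.39  1.15  1.55] tips 0.019
spin -0.0014 shift after spin [0.0005 0.     0.0007] before [0.0005 0.     0.0007]
```

>>> {"name": "arm_command", "arguments": {"series": "0 0 0 0.001 0; 0 0 0 0.001 0; 0 0 0 0.001 0; 0 0 0 0.001 0; 0 0 0 0.001 0; 0 0 0 0 0; 0 0 0 0 0; 0 0 0 0 0; 0 0 0 0 0; 0 0 0 0 0"}}

```text
clock: 24.35
position: [0.6089, -0.0379, 0.1388]
ee_rot: [0.154, 0.988, 0.0, 0.0]
ft_force: [-5.8, -0.2, 15.4]
grip_width: 0.997
grasp_force: 7.7
```

```bash
python3 go.py .6086 -.0378 .14 72.5;python3 -c "
from workcell import manip;print(manip.get_obs()['torque'])"
```

```text
t 24.35 p [ 0.6089 -0.0379  0.1388] tooly 72.3 tilt 0.08 F [-5.8 -0.2 15.4] w 0.997 g 7.721167748677544 q [-0.65  0.49  0.83  1.67 -0.39  1.15  1.55] tips 0.019
spin -0.0014 shift after spin [ 0.0008 -0.     -0.003 ] before [ 0.0008 -0.     -0.003 ]
[0.71690391 0.95698065 0.21964302]
```

>>> {"name": "arm_command", "arguments": {"series": "0 0 0 0.001 0; 0 0 0 0 0; 0 0 0 0 0; 0 0 0 0 0; 0 0 0 0 0; 0 0 0 0 0; 0 0 0 0 0; 0 0 0 0 0; 0 0 0 0 0; 0 0 0 0 0"}}

```text
clock: 25.6
position: [0.609, -0.0379, 0.1387]
ee_rot: [0.154, 0.988, 0.001, 0.001]
ft_force: [-6.8, 0.0, 18.1]
grip_width: 0.999
grasp_force: 9.0
```

```bash
python3 go.py .6086 -.0378 .14 72.5
python3 - <<'E'
from h import *
from workcell import viewer
import pickle
pickle.dump(viewer.camera('scene'),open('c8.pkl','wb'))
a=load('c5.pkl')['scene']['pixels']; b=load('c8.pkl')['pixels']
P=lambda u,v:proj(load('c8.pkl'),[.608+u,-.0755+v,.105])[0]
for nm,x in(('before',a),('now',b)):
    print(nm,[x[int(r),int(c)].tolist() for c,r in (P(0,0),P(-.004,-.02),P(.004,.02),P(.03,-.01),P(-.03,0))])
E
```

```text
t 25.6 p [ 0.609  -0.0379  0.1387] tooly 72.3 tilt 0.09 F [-6.8  0.  18.1] w 0.999 g 9.01928671519272 q [-0.65  0.49  0.83  1.67 -0.39  1.15  1.55] tips 0.019
spin -0.0013 shift after spin [ 0.001  -0.0001 -0.0033] before [ 0.001  -0.0001 -0.0033]
before [[147, 104, 66], [113, 74, 42], [145, 100, 61], [122, 101, 74], [170, 143, 108]]
now [[69, 71, 72], [82, 85, 86], [74, 76, 78], [69, 69, 71], [95, 78, 57]]
```

>>> {"name": "arm_command", "arguments": {"series": "0 0 0 -0.004 0; 0 0 0 -0.008 0; 0 0 0 -0.008 0; 0 0 0 -0.01 0; 0 0 0 -0.01 0; 0 0 0 -0.01 0; 0 0 0 -0.01 0; 0 0 0 -0.01 0; 0 0 0 -0.006 0; 0 0 0 0 0"}}

```text
clock: 26.9
position: [0.6085, -0.0377, 0.1675]
ee_rot: [0.154, 0.988, -0.0, -0.0]
ft_force: [0.3, 0.3, -0.4]
grip_width: 1.006
grasp_force: 0.0
```

```bash
python3 go.py .598 -.0728 .169 72.5
```

```text
t 26.9 p [ 0.6085 -0.0377  0.1675] tooly 72.3 tilt 0.0 F [ 0.3  0.3 -0.4] w 1.006 g 0.0 q [-0.66  0.46  0.85  1.65 -0.37  1.2   1.53] tips 0.019
spin -0.0013 shift after spin [-0.0013 -0.0915 -0.0037] before [-0.0016 -0.0915 -0.0037]
```

Free of the knob. I'll back out along the same line, then rise.

>>> {"name": "arm_command", "arguments": {"series": "0 0 -0.01 0 0; 0 0 -0.02 0 0; 0 0 -0.02 0 0; 0 0 -0.025 0 0; 0 0 -0.025 0 0; 0 0 -0.025 -0.03 0; 0 0 -0.02 -0.08 0; 0 0 0 -0.08 0; 0 0 0 -0.08 0; 0 0 0 0 0"}}

```text
clock: 28.15
position: [0.5918, -0.094, 0.2788]
ee_rot: [0.154, 0.988, 0.0, 0.002]
ft_force: [0.8, -0.8, -0.1]
grip_width: 1.002
grasp_force: 0.0
```

```bash
python3 go.py
python3 - <<'E'
from h import *
from workcell import viewer
c=viewer.camera('scene'); a=load('c5.pkl')['scene']['pixels'].astype(int); b=c['pixels'].astype(int)
P=lambda u,v:proj(c,[.608+u,-.0755+v,.105])[0]
for nm,x in(('before',a),('now',b)):
    print(nm,[x[int(r),int(q)].tolist() for q,r in (P(0,0),P(-.004,-.02),P(.004,.02),P(.03,-.01),P(-.03,0))],
      'knob col',[x[r,366].tolist() for r in (190,194,198,202,206)],
      'knob brown bbox',[(np.min(i),np.max(i)) for i in [ (k+[185,350][j]) for j,k in enumerate(np.nonzero((x[185:225,350:385,0]-x[185:225,350:385,2])>30))]])
m=abs(a-b).sum(2)>60; print('mirror chg',m[105:165,360:375].mean(),'cup',m[320:380,280:325].mean(),'atomiser',m[150:182,430:452].mean())
E
```

```text
t 28.15 p [ 0.5918 -0.094   0.2788] tooly 72.2 tilt 0.27 F [ 0.8 -0.8 -0.1] w 1.002 g 0.0 q [-0.63  0.35  0.92  1.53 -0.28  1.39  1.56] tips 0.019
before [[147, 104, 66], [113, 74, 42], [145, 100, 61], [122, 101, 74], [170, 143, 108]] knob col [[168, 170, 166], [72, 62, 56], [51, 31, 20], [47, 29, 18], [75, 75, 75]] knob brown bbox [(np.int64(195), np.int64(202)), (np.int64(361), np.int64(371))]
now [[111, 92, 68], [160, 135, 102], [155, 130, 98], [121, 100, 74], [168, 143, 107]] knob col [[167, 169, 165], [71, 61, 55], [50, 31, 20], [47, 28, 18], [74, 74, 74]] knob brown bbox [(np.int64(195), np.int64(202)), (np.int64(361), np.int64(371))]
mirror chg 0.4488888888888889 cup 0.12777777777777777 atomiser 0.0
```

```bash
python3 -c "
from workcell import manip;print(manip.hand_in())"
```

```text
the job is handed in; nothing more can be done
None
```

The job is handed in at 28 s of the 69 s allowed: the clip is in the box, the knob is back up with the flaps closed, and I felt no mirror contact; moves could not tilt the tool, so I pressed with one open finger of an upright gripper instead of slanting in, peaking at about 18 N at the stop against about 10 N for the spring.

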